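Set out the outgoing orders for collection

TASK

Get the finished orders ready for collection: lay the large carton flat in the front half of the pink out-tray, its long side along the tray's front lip, put the small carton centred and squared up on top of it, and stand the round canister, lid up, behind the middle of the large carton, between it and the tray's high back wall. Post the thin packet through the sprung flap in the top of the steel post box, so that it drops right in and the flap shuts. Set the cartons and the canister down gently, do not drop them, and leave the tape roll, tape dispenser and spray can where they are.

Things in the scene. Friction and masses are not known exactly. Their poses are not given: they have to be found in the camera images.
- large_carton: Loose brown card carton, the largest one, 66 (its x) x 130 (its y) x 55 mm high (its z), about 350 g, a brown tape strip along its top and a white label on the top near its +y end. Origin: centre of its underside. Starts flat on the bench, lid up.
- small_carton: Loose brown card carton, the smaller one, 60 (its x) x 90 (its y) x 40 mm high, about 180 g, tape strip and white label on top. Origin: centre of its underside. Starts flat on the bench, lid up.
- canister: Loose round kraft-card canister with a pale lid on top, 61 mm in diameter and 85 mm high, about 150 g. Origin: centre of its underside, z up its axis. Starts upright on the bench.
- packet: Loose thin card mailing packet standing on its long edge: 30 thick (its x) x 110 long (its y) x 70 mm high (its z), about 120 g. Origin: centre of its underside.
- out_tray: Pink plastic tray fixed to the bench, 208 deep (its x) x 228 wide (its y) mm outside; floor and walls 4 mm thick. Front (-x, roughly towards the robot): only a lip, 8 mm high. Side walls 36 mm high, 56 mm over the rear 60 mm; back wall (+x) 60 mm high. Clear inside: x -100 to +100, y -110 to +110 mm. Origin: centre of the tray, on the bench surface.
- post_box: Grey steel post box fixed to the bench, 132 deep (its x) x 196 wide (its y) x 170 mm high, closed but for a slot in the middle of its top: clear opening 48 (x) x 136 (y) mm, centre at (0, 0, 170 mm), steel trim round it 2 mm high. The flap closes the slot 7 mm below the top. Hollow inside, 124 x 188 mm, floor 4 mm. Origin: centre of its underside.
- flap (a joint): The bare-metal flap in the post box's slot, hinged along the slot's +x long side (post box frame); it swings down into the box. 0 rad is shut, up to 1.5 rad open; a light spring (under 1 N at its edge) shuts it again when nothing holds it open.
- tape_roll: Bystander: loose roll of tan packing tape lying flat, 110 mm in diameter, hole 76 mm, 48 mm high. Origin: centre of its underside.
- tape_dispenser: Bystander: loose black desk tape dispenser, 55 (its x) x 150 (its y) mm, 98 mm high. Origin: centre of its underside.
- spray_can: Bystander: loose upright white spray can with a red band and red cap, 52 mm in diameter, 185 mm high. Origin: centre of its underside.

How it is judged:
By the outcome, as a careful person would: the job done as asked, in the order asked, and still so for the second after the job is handed in, with the robot touching nothing.
It also fails if it takes over 106 s, if anything falls off the work surface, if the arm or the gripper's body presses on something with over 40 N, if the wrist force passes 120 N, or if a joint passes its speed limit or range.

ROBOT

A 7-joint arm with a two-finger parallel gripper is mounted at the origin on the work surface. World frame = base frame: x ahead of the robot, y to its left, z up, the work surface at z = 0. Lengths are in mm, angles in rad, forces in N, time in s.
With the tool pointing down it reaches from about 400 to 925 mm from the base axis. Payload 4.1 kg.
Tool frame: the origin (TCP) lies on the front face of the gripper's body, between the roots of the fingers; the fingertips stand arm.tcp_to_tips ahead of it and the grasp point (between the pads) lies 54 mm ahead of it (arm.tcp_to_tips is the distance from the TCP to the fingertips, in mm); z points along the fingers, y is the line along which they close (so a half turn about z gives the same grasp; the last joint's range is limited). The gripper opens to 85 mm and grips with 20 to 120 N. Pads are 22 mm wide; open, the fingers measure 114 mm over their backs; the gripper's body (76 mm by 85 mm) begins 54 mm behind the grasp point. The pads swing forward as they close: fully open they stand 13 mm farther back than shut.
Start: joints at [-1.315, 0.398, 0.045, 1.537, -0.019, 1.207, -0.051], TCP at [225.789, 609.551, 303.947] pointing down, gripper open.
Joint ranges: [-2.82, 2.82], [-0.49, 2.23], [-1.37, 1.46], [0, 2.46], [-1.36, 4.5], [0.23, 2], [-2.94, 2.94]. Speed limits (rad/s): [2.57, 2.57, 3.14, 3.14, 3.14, 3.14, 3.14].

INTERFACE

Orientations are given as a unit quaternion [x, y, z, w].
In Python, from station import monitor, get_image, job, arm gives the robot as it stands.
- The arm moves only by the tool move_arm, never from a script. Its arguments are lists of equal length, an entry for each row: "slide": the shift along the world's x, y, z in m, a list of three; "yaw": the turn about the world's z in units of 6 degrees (1.0 is 6 degrees). A call has 1 to 8 rows; each row shifts and turns the commanded pose from where the row before left it; what a row does not reach is not made up. A row lasts 1/12 s, in which the tool goes at most 41.7 mm and 7.16 degrees, less where a joint would pass 70% of its speed; a pose out of reach is approached as far as the arm can. A call with a gripper value outside its range is refused whole. "grip" is the opening, from -1 (shut) to 1 (fully open), set as the call begins (left out, the last holds). The fingers move at their own pace and stop on an object; the grip force is fixed at half the most. Time passes only in rows, so rows that do not move let the fingers close. It gives the time, the measured TCP pose, the force, the opening and the grip force at its end, in the units of the state.
- monitor.get_state(): the state, without advancing time (a new reading comes with each control period).
- get_image(name): name is "scene" or "top" or "wrist"; returns a dict with "image" (400x640x3 uint8, red, green, blue), "depth" (400x640 float32, mm along the optical axis (not along the pixel's ray), 0 where there is no reading), "mtx" (3x3 intrinsics, pixels), "distortion" ([k1, k2, p1, p2, k3] as OpenCV has them; the pictures are not rectified), "R" (3x3) and "t" (3): a world point X has camera coordinates R X + t; the wrist camera has in their place "hand_eye" (4x4, takes a point from camera to tool coordinates, whose origin is the TCP and whose axes are the flange's). Camera axes: x right, y down, z forward; pixel columns grow to the right and rows downward; lengths in mm; the calibration is good to about 2 mm. A picture is of the moment at which its call begins: read the wrist's pose just before it.
- job.job_done(): hands the job in; it is judged then, once.
The state is a dict: "time_s": time; "q": joint angles; "joint_vel": joint speeds; "joint_efforts": joint torques, N m; "tcp_pos": TCP position; "tcp_rot": TCP orientation; "ft_force": force on the tool from outside, world axes, zero at the start; "ft_torque": the same for the moment, N m; "grip_width": opening from 0.0 (shut) to 1.0 (fully open); "grip_force": force on a finger pad.
Only numpy, scipy, OpenCV 4.12 (cv2) and the standard library are available. Lean on these libraries where they do the work, as an engineer would, in place of code of your own. Each camera call takes 0.05 s, during which the arm holds its last target. There are 200 camera calls.

## Working session

There is one attempt and no reset: what is moved stays moved. The work goes in short steps, Python scripts to look and compute and a tool call to move; the robot and the scene stay as the last step left them, time stands still between calls to the robot, and variables do not carry over. Pictures are saved under pics/ and viewed, at most 14 in all, crops included, and the job is handed in when it is done.

Besides the shell and the picture viewer there is one more tool, called as name([rows], argument=value, ...), one row to a line, values as JSON. move_arm: Moves the arm, as the interface text tells. Its arguments: {"type":"object","properties":{"slide":{"type":"array","items":{"type":"array","items":{"type":"number"}}},"yaw":{"type":"array","items":{"type":"number"}},"grip":{"type":"number"}},"required":["slide","yaw"]}

```bash
ls; mkdir -p pics
cat > h.py <<'E'
import numpy as np, cv2
from station import monitor, get_image, job, arm
def snap(n):
    import pickle
    d=get_image(n); pickle.dump(d,open(n+'.pkl','wb')); return d
def world(d,z=None):
    "per-pixel world points from depth (fixed camera)"
    h,w=d['depth'].shape
    u,v=np.meshgrid(np.arange(w),np.arange(h))
    p=cv2.undistortPoints(np.stack([u,v],-1).reshape(-1,1,2).astype(float),np.array(d['mtx']),np.array(d['distortion'])).reshape(h,w,2)
    c=np.dstack([p,np.ones((h,w))])*d['depth'][...,None]
    return (c-np.array(d['t']).ravel())@np.array(d['R'])
E
python3 - <<'E'
from h import *
print(monitor.get_state()); print(arm.tcp_to_tips)
for n in('top','scene'):
    d=snap(n); cv2.imwrite(f'pics/{n}0.png',cv2.resize(d['image'][...,::-1],(800,500)))
    print(np.round(-np.array(d['R']).T@np.array(d['t']).ravel()))
E
```

```text
pics
{'time_s': 0.0, 'q': array([-1.31500952,  0.39920001,  0.04504833,  1.53791546, -0.01867381,
        1.20692108, -0.05072386]), 'joint_vel': array([ 1.62381618e-03, -1.20044565e-03,  1.37790005e-03,  1.48156681e-03,
        1.68493700e-03,  1.77815201e-04,  2.47217346e-05]), 'joint_efforts': array([-1.67786684e-04, -4.75114560e+01,  1.36422761e+00, -2.54214352e+01,
        1.14717407e-02,  9.15943034e-03,  2.46543415e-06]), 'tcp_pos': array([225.61130032, 609.04210645, 302.84269188]), 'tcp_rot': array([ 1.76423242e-01,  9.84313881e-01, -1.00703954e-03, -9.44925798e-05]), 'ft_force': array([-0.14966768,  0.73344987,  0.30160343]), 'ft_torque': array([ 0.02521914, -0.01589072,  0.02120687]), 'grip_force': 0.0, 'grip_width': 0.995394893287778}
72.6
[ 465.   12. 1377.]
[1025.  658. 1004.]
```

View pics/top0.png

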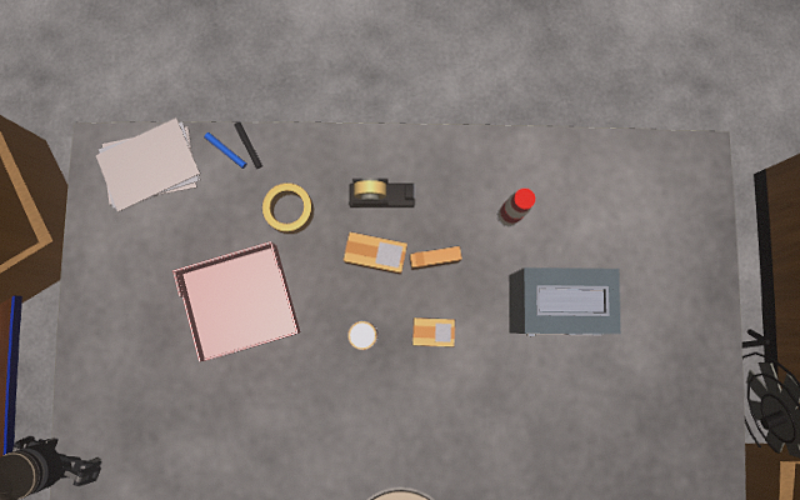

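View pics/scene0.png

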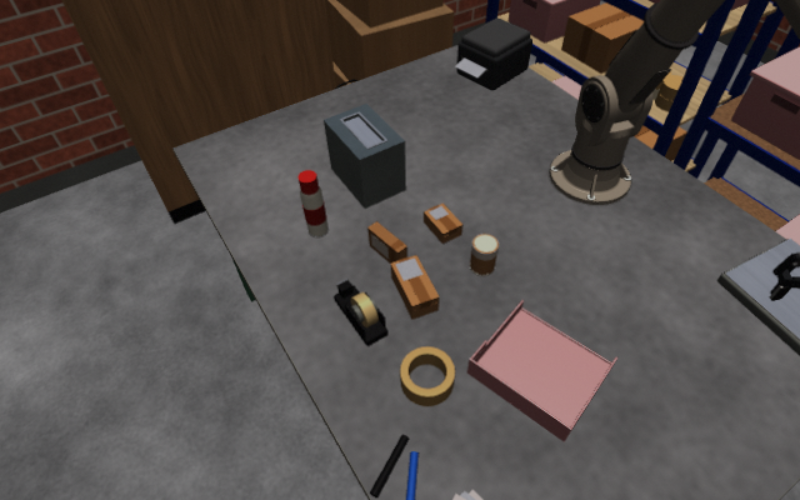

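The top view shows the tray at (237,302), the large carton at (375,253), the packet at (436,257), the canister at (362,335), the small carton at (434,332), and the post box slot at (572,300). I'll measure each from depth.

Run:
```python
from h import *
import pickle
d=pickle.load(open('top.pkl','rb')); W=world(d)
print('bench z',np.round(np.median(W[300:330,300:500,2]),1), np.round(np.median(W[300:330,150:250,2]),1))
R={'large':(270,330,182,222,55),'packet':(325,375,193,218,70),'can':(272,308,252,285,85),'small':(325,370,250,282,40),'box':(400,505,205,275,170),'trayrim':(135,245,190,292,0),'roll':(205,255,142,190,48),'disp':(275,335,138,170,0),'spray':(395,432,145,182,185)}
for n,(a,b,c,e,h) in R.items():
    P=W[c:e,a:b].reshape(-1,3)
    z=P[:,2]
    m=(abs(z-h)<8) if h else (z>15)
    Q=P[m]; r=cv2.minAreaRect(Q[:,:2].astype(np.float32))
    print(n,m.sum(),'z',np.round(np.median(Q[:,2]),1),'max',round(z.max()),'rect',np.round(r[0],1),np.round(r[1],1),round(r[2],1), 'mean',np.round(Q[:,:2].mean(0),1), 'mm/px',round(float(np.median(d['depth']))/d['mtx'][0][0],2))
# enlarged crops
im=d['image'][...,::-1]
a=cv2.resize(im[180:292,265:385],None,fx=5,fy=5,interpolation=cv2.INTER_CUBIC); cv2.imwrite('pics/c1.png',a)
b=cv2.resize(im[185:297,130:250],None,fx=5,fy=5,interpolation=cv2.INTER_CUBIC); cv2.imwrite('pics/c2.png',b)
```

```text
bench z 0.1 0.3
large 1129 z 56.0 max 1377 rect [635.6  52.6] [148.7  66.4] 79.0 mean [637.   61.3] mm/px 2.88
packet 454 z 70.9 max 1377 rect [627.2 -71.5] [ 30.6 110.3] 9.5 mean [626.6 -71.4] mm/px 2.88
can 420 z 85.9 max 1377 rect [454.8  84.4] [58.  58.4] 1.1 mean [455.3  84.9] mm/px 2.88
small 715 z 40.8 max 1377 rect [463.7 -69.1] [88.4 60.1] 89.8 mean [463.3 -68.8] mm/px 2.88
box 3872 z 169.9 max 1377 rect [ 527.2 -340.6] [199.  134.1] 89.8 mean [ 527.6 -338.6] mm/px 2.88
trayrim 949 z 37.3 max 1377 rect [542.9 262.9] [235.4 470.8] 9.3 mean [559.4 379.3] mm/px 2.88
roll 657 z 48.9 max 1377 rect [736.9 261.4] [110.  106.4] 66.5 mean [736.6 261.9] mm/px 2.88
disp 1098 z 52.7 max 1377 rect [633.9  48.1] [339.1 145.8] 0.5 mean [767.7  50. ] mm/px 2.88
spray 236 z 186.0 max 1377 rect [ 730.4 -242.8] [41.2 43.1] 44.7 mean [ 730.3 -241.8] mm/px 2.88
```

View pics/c1.png

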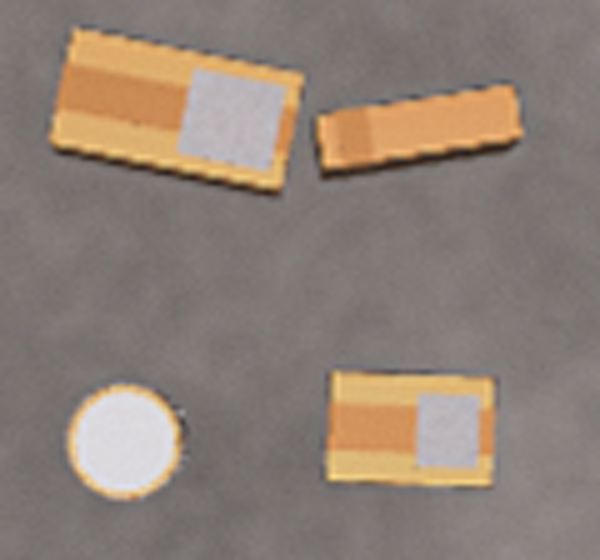

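View pics/c2.png

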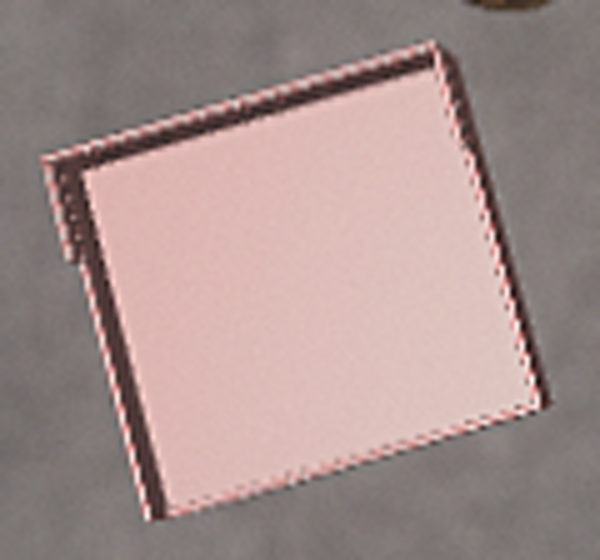

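Both crops are sharp. In c1 the four objects are clear of each other, with about 30 px (17 mm) between the large carton and the packet. In c2 the tray's rim corners are at (43,157), (434,41), (538,408) and (150,517). Next I'll fit the poses.

Run:
```python
from h import *
import pickle
from scipy.optimize import least_squares
d=pickle.load(open('top.pkl','rb')); W=world(d)
R={'large':(270,324,182,222,55),'packet':(325,375,193,218,70),'can':(272,308,252,285,85),'small':(325,370,250,282,40),'box':(400,505,205,275,170)}
for n,(a,b,c,e,h) in R.items():
    P=W[c:e,a:b].reshape(-1,3); Q=P[abs(P[:,2]-h)<9][:,:2]
    o=Q.mean(0); w,v=np.linalg.eigh(np.cov((Q-o).T))
    B=(Q-o)@v; ext=[np.percentile(B,p,axis=0) for p in(1,99)]
    print(n,np.round(o,1),'mid',np.round(o+v@((ext[0]+ext[1])/2),1),'size(1-99%)',np.round(ext[1]-ext[0],1),'sd-size',np.round(np.sqrt(12*w),1),'short axis deg',np.round(np.degrees(np.arctan2(v[1,0],v[0,0]))%180,1))
# slot: flap z ~163
P=W[225:255,425:490].reshape(-1,3);Q=P[(abs(P[:,2]-163)<3)]
print('flap pts',len(Q),np.round(cv2.minAreaRect(Q[:,:2].astype(np.float32)),1) if 0 else cv2.minAreaRect(Q[:,:2].astype(np.float32)))
px=np.array([[43,157],[434,41],[538,408],[150,517]],float); px=(px+.5)/5-.5+[130,185]
mod=np.array([[104,114,60],[104,-114,60],[-104,-114,36],[-104,114,36.]])
def f(p):
    c,s=np.cos(p[2]),np.sin(p[2])
    X=mod@np.array([[c,-s,0],[s,c,0],[0,0,1]]).T+[p[0],p[1],0]
    q,_=cv2.projectPoints(X,cv2.Rodrigues(np.array(d['R']))[0],np.array(d['t'],float),np.array(d['mtx']),np.array(d['distortion']))
    return (q.reshape(-1,2)-px).ravel()
r=least_squares(f,[530,300,.28]); print('tray',np.round(r.x[:2],1),np.degrees(r.x[2]),np.round(r.fun,2))
c,s=np.cos(r.x[2]),np.sin(r.x[2])
for l in [(-58,0),(38,0)]: print(l,np.round([r.x[0]+c*l[0]-s*l[1],r.x[1]+s*l[0]+c*l[1]],1))
```

```text
large [637.   62.3] mid [637.2  61.6] size(1-99%) [ 65.  127.3] sd-size [ 66.3 129.4] short axis deg 168.2
packet [626.5 -71.4] mid [626.9 -71.5] size(1-99%) [ 29.8 107.5] sd-size [ 30.7 110.3] short axis deg 9.7
can [455.3  84.9] mid [455.4  85.1] size(1-99%) [56.2 57.3] sd-size [52.6 53.6] short axis deg 33.7
small [463.4 -68.8] mid [463.4 -69. ] size(1-99%) [59.  87.6] sd-size [59.9 89.3] short axis deg 178.8
box [ 527.5 -338.7] mid [ 527.5 -339.2] size(1-99%) [130.3 194.3] sd-size [134.9 199.2] short axis deg 179.6
flap pts 663 ((528.8157958984375, -338.87213134765625), (152.5961456298828, 69.77587890625), 87.73541259765625)
tray [525.1 369.1] 16.838074366066955 [-0.64 -0.34  0.58 -0.15  0.94 -0.34 -0.91  0.8 ]
(-58, 0) [469.5 352.3]
(38, 0) [561.4 380.1]
```

move_arm([
  [0.0171,-0.0228,0],
  [0.0171,-0.0228,0],
  [0.0171,-0.0228,0],
  [0.0171,-0.0228,0],
  [0.0171,-0.0228,0],
  [0.0171,-0.0228,0],
  [0.0171,-0.0228,0],
  [0.0171,-0.0228,0],
], yaw=[-0.57,-0.57,-0.57,-0.57,-0.57,-0.57,-0.57,-0.57], grip=1)

```text
time_s: 0.77
tcp_pos: [363.1, 425.7, 303.6]
tcp_rot: [0.406, 0.914, -0.0, -0.0]
ft_force: [0.9, -0.1, 0.6]
grip_width: 0.997
grip_force: 0.0
```

move_arm([
  [0.0171,-0.0228,0],
  [0.0171,-0.0228,0],
  [0.0171,-0.0228,0],
  [0.0171,-0.0228,0],
  [0.0171,-0.0228,0],
  [0.0171,-0.0228,0],
  [0.0171,-0.0228,0],
  [0.0171,-0.0228,0],
], yaw=[-0.57,-0.57,-0.57,-0.57,-0.57,-0.57,-0.57,-0.57])

```text
time_s: 1.43
tcp_pos: [499.8, 243.4, 303.6]
tcp_rot: [0.61, 0.792, -0.0, -0.0]
ft_force: [-0.1, 0.4, -0.6]
grip_width: 1.001
grip_force: 0.0
```

move_arm([
  [0.0171,-0.0228,-0.01],
  [0.0171,-0.0228,-0.01],
  [0.0171,-0.0228,-0.01],
  [0.0171,-0.0228,-0.01],
  [0.0171,-0.0228,-0.01],
  [0.0171,-0.0228,-0.01],
  [0.0171,-0.0228,-0.01],
  [0,0,0],
], yaw=[-0.57,-0.57,-0.57,-0.57,-0.57,-0.57,-0.57,-0.47])

```text
time_s: 2.1
tcp_pos: [620.3, 78.0, 231.8]
tcp_rot: [0.779, 0.626, -0.002, 0.002]
ft_force: [-0.8, -1.3, 0.5]
grip_width: 1.0
grip_force: 0.0
```

```bash
cat >> h.py <<'E'
from scipy.spatial.transform import Rotation as Ro
def pose():
    s=monitor.get_state(); y=Ro.from_quat(s['tcp_rot']).as_matrix()[:,1]
    return s['tcp_pos'],np.degrees(np.arctan2(y[1],y[0])),s
def wrist():
    "wrist picture and its per-pixel world points"
    p,a,s=pose(); d=get_image('wrist'); H=np.array(d['hand_eye'])
    T=np.eye(4);T[:3,:3]=Ro.from_quat(s['tcp_rot']).as_matrix();T[:3,3]=p
    M=np.linalg.inv(T@H); d['R']=M[:3,:3]; d['t']=M[:3,3]
    return d,world(d)
def fit(W,near,h,rad=100,tol=7):
    "rectangle of the top face at height h near a point"
    P=W.reshape(-1,3); m=(abs(P[:,2]-h)<tol)&(np.hypot(P[:,0]-near[0],P[:,1]-near[1])<rad)
    Q=P[m]; r=cv2.minAreaRect(Q[:,:2].astype(np.float32))
    o=Q[:,:2].mean(0); w,v=np.linalg.eigh(np.cov((Q[:,:2]-o).T))
    print('n',m.sum(),'z',round(np.median(Q[:,2]),1),'rect',np.round(r[0],1),np.round(r[1],1),round(r[2],1),'mean',np.round(o,1),'sd',np.round(np.sqrt(12*w),1),'short deg',round(np.degrees(np.arctan2(v[1,0],v[0,0]))%180,1))
E
python3 - <<'E'
from h import *
print(pose()[:2])
d,W=wrist(); cv2.imwrite('pics/w1.png',d['image'][...,::-1])
fit(W,(637,62),55,80); print(pose()[:2])
E
```

```text
(array([620.31384091,  78.01662303, 231.80389096]), np.float64(-12.425940897727905))
n 13973 z 54.9 rect [631.8  54.9] [144.1  66.4] 79.1 mean [633.8  65.8] sd [ 65.4 131.4] short deg 169.2
(array([619.45294192,  80.91312625, 232.33903243]), np.float64(-12.373868062811534))
```

View pics/w1.png

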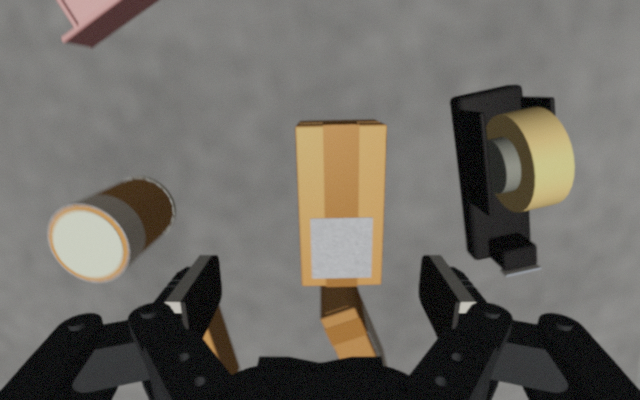

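The wrist view shows the large carton centred between the fingers at (341,205), with the packet's end just past its lower edge at (350,335). The arm was still settling when this was taken, so I'll move over the carton and measure again at rest.

move_arm([
  [0.004,-0.006,-0.015],
  [0.004,-0.006,-0.015],
  [0.004,-0.005,-0.015],
  [0.005,-0.005,-0.015],
  [0,0,-0.014],
  [0,0,0],
  [0,0,0],
  [0,0,0],
], yaw=[0.18,0,0,0,0,0,0,0])

```text
time_s: 2.82
tcp_pos: [636.3, 63.6, 160.2]
tcp_rot: [0.77, 0.638, 0.0, 0.0]
ft_force: [0.2, -0.0, -0.6]
grip_width: 0.999
grip_force: 0.0
```

Run:
```python
from h import *
print(pose()[:2])
d,W=wrist(); cv2.imwrite('pics/w2.png',d['image'][...,::-1])
fit(W,(637,70),55,60,5); print(pose()[:2])
# label-side edges: long side lines from slices of top points
P=W.reshape(-1,3);Q=P[(abs(P[:,2]-55)<4)&(np.hypot(P[:,0]-637,P[:,1]-62)<68)]
for a in(-10,-11,-12):
    e=np.radians(a);u=Q[:,:2]@[np.cos(e),np.sin(e)];w=Q[:,:2]@[-np.sin(e),np.cos(e)]
    print(a,[np.round((np.percentile(u[abs(w-k)<6],2)+np.percentile(u[abs(w-k)<6],98))/2,1) for k in np.arange(np.median(w)-40,np.median(w)+41,20)],np.round(np.percentile(w,[.5,99.5]),1))
```

```text
(array([636.26441257,  63.61795286, 160.17648175]), np.float64(-10.693579299884814))
n 22912 z 54.9 rect [634.4  68.6] [116.   66.4] 78.9 mean [635.9  74.4] sd [ 64.1 111.3] short deg 169.1
(array([636.54156164,  63.61025298, 160.69346296]), np.float64(-10.688317594652016))
-10 [np.float64(612.4), np.float64(612.9), np.float64(612.8), np.float64(613.2), np.float64(613.8)] [106.5 234.9]
-11 [np.float64(609.9), np.float64(610.0), np.float64(609.7), np.float64(609.7), np.float64(609.9)] [117.3 245.8]
-12 [np.float64(607.2), np.float64(606.9), np.float64(606.1), np.float64(605.9), np.float64(605.8)] [127.9 256.4]
```

move_arm([
  [-0.001,-0.001,-0.012],
  [-0.001,0,-0.012],
  [0,0,-0.012],
  [0,0,-0.012],
  [0,0,-0.012],
  [0,0,-0.011],
  [0,0,0],
  [0,0,0],
], yaw=[-0.05,0,0,0,0,0,0,0])

```text
time_s: 3.53
tcp_pos: [633.6, 62.0, 87.8]
tcp_rot: [0.772, 0.636, -0.001, -0.0]
ft_force: [0.7, 1.2, -1.0]
grip_width: 0.995
grip_force: 0.0
```

move_arm([
  [0,0,0],
  [0,0,0],
  [0,0,0],
  [0,0,0],
  [0,0,0],
  [0,0,0],
  [0,0,0],
  [0,0,0],
], yaw=[0,0,0,0,0,0,0,0], grip=-1)

```text
time_s: 4.2
tcp_pos: [634.9, 62.1, 89.9]
tcp_rot: [0.772, 0.636, 0.001, 0.001]
ft_force: [0.6, -0.5, 5.6]
grip_width: 0.762
grip_force: 69.4
```

move_arm([
  [0,0,0.01],
  [0,0,0.02],
  [0,0,0.03],
  [0,0.01,0.03],
  [-0.01,0.02,0.01],
  [-0.014,0.026,0],
  [-0.014,0.026,0],
  [-0.014,0.026,0],
], yaw=[0,0,0,0,0,0.5,0.5,0.5])

```text
time_s: 4.87
tcp_pos: [580.5, 171.0, 188.7]
tcp_rot: [0.719, 0.695, -0.001, -0.0]
ft_force: [-0.8, 0.3, -3.5]
grip_width: 0.76
grip_force: 68.6
```

move_arm([
  [-0.014,0.026,0],
  [-0.014,0.026,0],
  [-0.014,0.026,0],
  [-0.014,0.026,0],
  [-0.014,0.026,0],
  [-0.014,0.026,0],
  [-0.014,0.026,0],
  [-0.015,0,0],
], yaw=[0.5,0.5,0.5,0.5,0.5,0.5,0.13,0])

```text
time_s: 5.53
tcp_pos: [466.2, 359.0, 188.6]
tcp_rot: [0.593, 0.805, 0.001, -0.002]
ft_force: [-1.0, 1.6, -2.8]
grip_width: 0.763
grip_force: 68.5
```

move_arm([
  [0,0,0],
  [0,0,0],
  [0,0,0],
], yaw=[0,0,0])

```text
time_s: 5.78
tcp_pos: [469.3, 351.0, 188.7]
tcp_rot: [0.597, 0.802, -0.0, 0.0]
ft_force: [-0.0, 0.0, -3.0]
grip_width: 0.764
grip_force: 68.6
```

Run:
```python
from h import *
import pickle
print(pose()[:2])
d,W=wrist(); cv2.imwrite('pics/w3.png',d['image'][...,::-1]); np.save('W3.npy',W)
print(pose()[:2])
```

```text
(array([469.32498084, 351.00271285, 188.70394126]), np.float64(16.692143181279363))
(array([469.81010119, 350.84617041, 188.87333264]), np.float64(16.646338069654615))
```

View pics/w3.png

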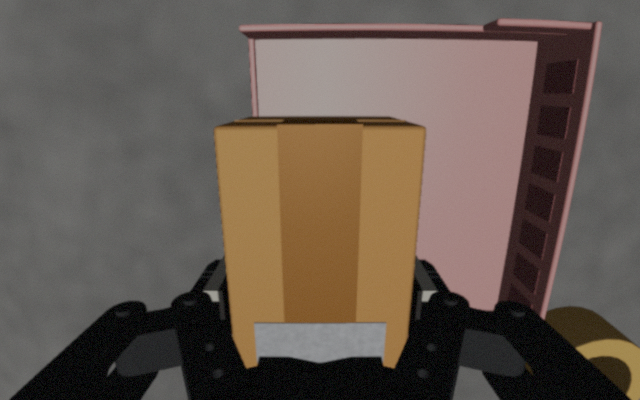

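The carton is held squarely over the tray. The front lip runs down from (252,38), the left wall along row 30, and the back wall top from (600,25) to (545,320). I'll check the tray pose against the wrist depth.

Run:
```python
from h import *
W=np.load('W3.npy'); P=W.reshape(-1,3)
u=np.radians(16.84); ex=np.array([np.cos(u),np.sin(u)]); ey=np.array([-ex[1],ex[0]])
L=np.c_[(P[:,:2]-[525.1,369.1])@ex,(P[:,:2]-[525.1,369.1])@ey,P[:,2]]
ok=np.isfinite(L).all(1)&(P[:,2]<100)
L3=L.reshape(W.shape)
def line(m,dep,ind,n):
    Q=L[m]; 
    if len(Q)<10: print(n,len(Q));return
    p=np.polyfit(Q[:,ind],Q[:,dep],1); print(n,len(Q),'mean',np.round(np.median(Q,0),1),'slope deg',round(np.degrees(p[0]),2),'range',np.round(np.percentile(Q[:,dep],[2,98]),1))
line(ok&(abs(L[:,2]-60)<2.5)&(abs(L[:,0]-102)<9)&(L[:,1]<105),0,1,'back top (102)')
line(ok&(abs(L[:,2]-36)<2.5)&(abs(L[:,1]-112)<9)&(abs(L[:,0])<35),1,0,'left top (112)')
line(ok&(abs(L[:,2]-8)<2)&(abs(L[:,0]+102)<9)&(L[:,1]<105),0,1,'lip top (-102)')
fl=ok&(abs(L[:,2]-4)<2)&(abs(L[:,1])<120)&(abs(L[:,0])<110); print('floor z',np.median(L[fl,2]),'pct',np.percentile(L[fl],[1,99],axis=0).round(1))
# held carton top edges relative to TCP
p=np.array([469.4,351.0]);c=(p-[525.1,369.1]);print('tcp in tray',c@ex,c@ey)
m=ok.copy();m=np.isfinite(L).all(1)&(P[:,2]>140)&(P[:,2]<170)&(abs(L[:,0]+58)<45)&(abs(L[:,1])<90)
Q=L[m];print('carton',m.sum(),np.median(Q[:,2]),np.percentile(Q,[1,99],axis=0).round(1))
for k in(10,30,50): 
    q=Q[abs(Q[:,1]-k)<5]; print(k,np.percentile(q[:,0],[2,98]).round(1))
```

```text
back top (102) 2079 mean [96.6 29.1 59.4] slope deg -0.27 range [94.7 99.6]
left top (112) 819 mean [ -1.  112.   35.5] slope deg -0.01 range [110.1 114.1]
lip top (-102) 379 mean [-106.2   81.9    7.4] slope deg -0.77 range [-108.2 -104.4]
floor z 3.760454197089767 pct [[-101.6  -94.6    2.3]
 [  95.6  109.8    5.4]]
tcp in tray -58.555014861095586 -1.1875329961233874
carton 48673 153.64386429973555 [[-97.2 -22.6 146.1]
 [-20.3  62.8 167.5]]
10 [-100.9  -15.5]
30 [-90.7 -28.3]
50 [-90.7 -28.3]
```

move_arm([
  [-0.001,0.001,-0.012],
  [-0.001,0,-0.014],
  [0,0,-0.014],
  [0,0,-0.014],
  [0,0,-0.014],
  [0,0,-0.012],
  [0,0,-0.007],
  [0,0,-0.003],
], yaw=[0,0,0,0,0,0,0,0])

```text
time_s: 6.5
tcp_pos: [466.7, 352.3, 97.2]
tcp_rot: [0.597, 0.802, -0.001, -0.0]
ft_force: [-0.3, -0.8, -2.1]
grip_width: 0.763
grip_force: 68.6
```

move_arm([
  [0,0,0],
  [0,0,-0.001],
  [0,0,-0.001],
  [0,0,-0.001],
  [0,0,-0.001],
  [0,0,0],
  [0,0,0],
  [0,0,0],
], yaw=[0,0,0,0,0,0,0,0])

```text
time_s: 7.17
tcp_pos: [467.1, 353.2, 95.1]
tcp_rot: [0.597, 0.803, 0.0, 0.0]
ft_force: [0.0, -0.0, -2.6]
grip_width: 0.761
grip_force: 68.6
```

move_arm([
  [0,0,-0.0007],
  [0,0,-0.0007],
  [0,0,-0.0006],
  [0,0,0],
  [0,0,0],
  [0,0,0],
], yaw=[0,0,0,0,0,0])

```text
time_s: 7.67
tcp_pos: [467.2, 353.2, 93.9]
tcp_rot: [0.597, 0.803, 0.0, -0.0]
ft_force: [-2.3, -1.3, 5.5]
grip_width: 0.763
grip_force: 69.5
```

move_arm([
  [0,0,0],
  [0,0,0],
  [0,0,0],
  [0,0,0],
  [0,0,0.01],
  [0,0,0.02],
  [0,0,0.03],
  [0,0,0.03],
], yaw=[0,0,0,0,0,0,0,0], grip=1)

```text
time_s: 8.33
tcp_pos: [466.7, 352.7, 183.9]
tcp_rot: [0.597, 0.803, -0.001, 0.0]
ft_force: [-0.3, 0.4, 0.7]
grip_width: 1.003
grip_force: 0.0
```

move_arm([
  [0,-0.015,0.01],
  [0,-0.027,0],
  [0,-0.027,0],
  [0,-0.027,0],
  [0,-0.027,0],
  [0,-0.027,0],
  [0,-0.027,0],
  [0,-0.027,0],
], yaw=[0,-0.2,-0.2,-0.2,-0.2,-0.2,-0.2,-0.2])

```text
time_s: 9.0
tcp_pos: [467.1, 147.8, 193.7]
tcp_rot: [0.654, 0.756, 0.001, 0.0]
ft_force: [0.9, -0.1, 0.0]
grip_width: 0.997
grip_force: 0.0
```

move_arm([
  [0,-0.027,0],
  [0,-0.027,0],
  [0,-0.027,0],
  [0,-0.027,0],
  [0,-0.027,0],
  [0,-0.027,0],
  [-0.003,-0.027,-0.02],
  [0,-0.029,-0.02],
], yaw=[-0.2,-0.2,-0.2,-0.2,-0.2,-0.2,-0.2,-0.18])

```text
time_s: 9.67
tcp_pos: [465.0, -69.7, 154.1]
tcp_rot: [0.714, 0.7, 0.002, 0.001]
ft_force: [1.3, 0.5, 0.1]
grip_width: 1.001
grip_force: 0.0
```

move_arm([
  [0,0,-0.01],
  [0,0,0],
  [0,0,0],
  [0,0,0],
], yaw=[0,0,0,0])

```text
time_s: 10.0
tcp_pos: [464.9, -67.7, 143.7]
tcp_rot: [0.713, 0.701, 0.001, 0.0]
ft_force: [0.8, 0.8, 0.6]
grip_width: 1.002
grip_force: 0.0
```

Run:
```python
from h import *
print(pose()[:2])
d,W=wrist(); cv2.imwrite('pics/w4.png',d['image'][...,::-1])
fit(W,(463,-69),40,70,5)
t=snap('top'); W=world(t); fit(W,(470,352),59,90,5)
```

```text
(array([464.88338625, -67.74210754, 143.74853883]), np.float64(-1.013602584106499))
n 16408 z 39.9 rect [458.8 -70. ] [91.3 60.2] 88.4 mean [459.  -65.9] sd [59.2 89.8] short deg 178.5
n 1076 z 59.6 rect [469.8 353. ] [ 67.  130.1] 17.4 mean [470.1 352. ] sd [ 66.9 129.1] short deg 17.3
```

move_arm([
  [-0.002,-0.001,-0.012],
  [-0.0025,0,-0.012],
  [0,0,-0.012],
  [0,0,-0.012],
  [0,0,-0.01],
  [0,0,-0.004],
  [0,0,0],
  [0,0,0],
], yaw=[-0.06,0,0,0,0,0,0,0])

```text
time_s: 10.77
tcp_pos: [460.0, -69.7, 81.3]
tcp_rot: [0.716, 0.698, 0.0, 0.0]
ft_force: [0.8, -0.5, -0.3]
grip_width: 1.002
grip_force: 0.0
```

move_arm([
  [0,0,0],
  [0,0,0],
  [0,0,0],
  [0,0,0],
  [0,0,0],
  [0,0,0],
  [0,0,0],
  [0,0,0],
], yaw=[0,0,0,0,0,0,0,0], grip=-1)

```text
time_s: 11.43
tcp_pos: [460.3, -69.9, 81.8]
tcp_rot: [0.716, 0.698, 0.001, 0.0]
ft_force: [-0.3, 0.0, 7.5]
grip_width: 0.691
grip_force: 65.3
```

Run:
```python
from h import *
print(pose()[:2]); d,W=wrist(); fit(W,(460,-69),40,70,5)
```

```text
(array([460.25508865, -69.94303031,  81.77513479]), np.float64(-1.493321567521629))
n 30273 z 39.9 rect [459.7 -63.9] [79.2 86.8] 87.8 mean [459.8 -58.2] sd [62.4 73.3] short deg 178.0
```

move_arm([
  [0,0,0.01],
  [0,0,0.02],
  [0,0,0.03],
  [0,0.006,0.03],
  [0,0.02,0.03],
  [0,0.027,0.01],
  [0,0.027,0],
  [0,0.027,0],
], yaw=[0,0,0,0,0.2,0.2,0.2,0.2])

```text
time_s: 12.15
tcp_pos: [459.7, 38.1, 212.5]
tcp_rot: [0.686, 0.727, 0.001, 0.0]
ft_force: [0.4, -0.3, -1.7]
grip_width: 0.691
grip_force: 65.3
```

move_arm([
  [0,0.027,0],
  [0,0.027,0],
  [0,0.027,0],
  [0,0.027,0],
  [0,0.027,0],
  [0,0.027,0],
  [0,0.027,0],
  [0,0.027,0],
], yaw=[0.2,0.2,0.2,0.2,0.2,0.2,0.2,0.2])

```text
time_s: 12.82
tcp_pos: [459.1, 254.0, 211.3]
tcp_rot: [0.623, 0.782, -0.0, 0.0]
ft_force: [0.4, 0.1, -2.4]
grip_width: 0.696
grip_force: 65.1
```

move_arm([
  [0.003,0.027,0],
  [0.004,0.027,0],
  [0,0.027,0],
  [0,0.018,-0.01],
  [0,0,-0.02],
  [0,0,-0.02],
  [0,0,0],
  [0,0,0],
], yaw=[0.2,0.2,0.2,0.07,0,0,0,0])

```text
time_s: 13.48
tcp_pos: [465.8, 351.3, 160.3]
tcp_rot: [0.595, 0.803, -0.002, 0.0]
ft_force: [0.1, -0.2, -1.1]
grip_width: 0.688
grip_force: 65.1
```

Run:
```python
from h import *
print(pose()[:2]); d,W=wrist(); cv2.imwrite('pics/w5.png',d['image'][...,::-1])
u=np.radians(16.9); ex=np.array([np.cos(u),np.sin(u)]); ey=np.array([-ex[1],ex[0]])
P=W.reshape(-1,3); P=P[np.isfinite(P).all(1)]; D=P[:,:2]-[467.2,353.2]; L=np.c_[D@ex,D@ey,P[:,2]]
for n,z in(('large top',59),('small top',160+0)):
    pass
q=L[(abs(L[:,2]-59)<3)&(abs(L[:,0])<45)&(abs(L[:,1])<80)]; print('large',len(q),np.percentile(q,[1,99],axis=0).round(1))
for k in(50,55,60): print(k,np.percentile(q[abs(q[:,1]-k)<2.5][:,0],[3,97]).round(1) if (abs(q[:,1]-k)<2.5).sum()>20 else None)
q=L[(L[:,2]>115)&(L[:,2]<150)&(abs(L[:,0])<34)&(abs(L[:,1])<70)]; print('small',len(q),np.median(q[:,2]),np.percentile(q,[.5,99.5],axis=0).round(1))
print(pose()[:2])
```

```text
(array([465.80539682, 351.26944551, 160.33050802]), np.float64(16.919354670976254))
large 6357 [[-32.8  40.1  57.2]
 [ 31.3  63.9  60.4]]
50 [-31.2  29.9]
55 [-31.3  30.1]
60 [-31.2  29.8]
small 31810 118.4681892889638 [[-33.3 -30.6 116.2]
 [ 32.9  43.8 147.6]]
(array([466.76020871, 351.7218282 , 161.52012511]), np.float64(16.895174095358946))
```

View pics/w5.png

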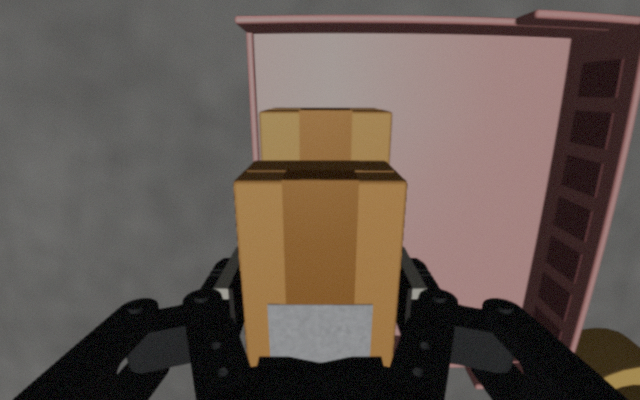

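move_arm([
  [0,0,-0.006],
  [0,0,-0.006],
  [0,0,-0.004],
  [0,0,-0.0015],
  [0,0,0],
  [0,0,0],
  [0,0,-0.0007],
  [0,0,-0.0008],
], yaw=[0,0,0,0,0,0,0,0])

```text
time_s: 14.2
tcp_pos: [466.8, 352.3, 142.2]
tcp_rot: [0.595, 0.804, 0.0, 0.0]
ft_force: [0.2, -0.3, -0.3]
grip_width: 0.691
grip_force: 65.2
```

move_arm([
  [0,0,-0.0005],
  [0,0,-0.0005],
  [0,0,0],
  [0,0,0],
  [0,0,0],
  [0,0,0],
], yaw=[0,0,0,0,0,0])

```text
time_s: 14.7
tcp_pos: [466.6, 352.2, 141.0]
tcp_rot: [0.595, 0.804, 0.0, 0.0]
ft_force: [-0.2, -0.4, -2.0]
grip_width: 0.691
grip_force: 65.5
```

move_arm([
  [0.0005,0,-0.0003],
  [0,0,-0.0003],
  [0,0,-0.0003],
  [0,0,-0.0003],
  [0,0,0],
  [0,0,0],
  [0,0,0],
], yaw=[0,0,0,0,0,0,0])

```text
time_s: 15.28
tcp_pos: [466.9, 352.2, 140.9]
tcp_rot: [0.595, 0.804, -0.0, -0.0]
ft_force: [-3.1, -1.3, 7.9]
grip_width: 0.69
grip_force: 66.6
```

move_arm([
  [0,0,0],
  [0,0,0],
  [0,0,0],
  [0,0,0],
  [0,0,0.01],
  [0,0,0.02],
  [0,0,0.03],
  [0,-0.01,0.02],
], yaw=[0,0,0,0,0,0,0,0], grip=1)

```text
time_s: 15.95
tcp_pos: [467.3, 344.5, 222.3]
tcp_rot: [0.594, 0.804, 0.002, 0.0]
ft_force: [0.1, 0.6, 0.8]
grip_width: 1.006
grip_force: 0.0
```

move_arm([
  [-0.001,-0.018,0],
  [-0.001,-0.018,0],
  [-0.001,-0.018,0],
  [-0.001,-0.018,0],
  [-0.001,-0.018,0],
  [-0.001,-0.018,0],
  [-0.001,-0.018,0],
  [-0.001,-0.018,0],
], yaw=[0.5,0.5,0.5,0.5,0.5,0.5,0.5,0.5])

```text
time_s: 16.62
tcp_pos: [459.2, 197.2, 220.5]
tcp_rot: [0.414, 0.91, 0.0, 0.0]
ft_force: [-0.5, -0.4, 0.5]
grip_width: 1.0
grip_force: 0.0
```

move_arm([
  [-0.001,-0.018,0],
  [-0.001,-0.018,0],
  [-0.001,-0.018,0],
  [-0.001,-0.018,0],
  [-0.001,-0.018,-0.01],
  [-0.001,-0.018,-0.02],
  [0,-0.005,-0.02],
  [0,0,0],
], yaw=[0.5,0.5,0.5,0.5,0.5,0.5,0.2,0])

```text
time_s: 17.28
tcp_pos: [451.0, 82.7, 167.6]
tcp_rot: [0.259, 0.966, -0.002, -0.002]
ft_force: [-0.8, 0.2, 0.1]
grip_width: 1.001
grip_force: 0.0
```

move_arm([
  [0,0,0],
  [0,0,0],
  [0,0,0],
], yaw=[0,0,0])

```text
time_s: 17.53
tcp_pos: [454.1, 86.3, 171.1]
tcp_rot: [0.257, 0.966, 0.001, 0.001]
ft_force: [1.3, 0.3, 0.0]
grip_width: 1.003
grip_force: 0.0
```

Run:
```python
from h import *
p,a,_=pose(); print(p,a)
d,W=wrist(); fit(W,(454,85),85,45,4)
t=snap('top'); W=world(t); print('small on large');fit(W,(470,352),99,80,5);fit(W,(470,352),59,90,5); fit(W,(455,85),85,45,5)
cv2.imwrite('pics/t2.png',cv2.resize(t['image'][180:300,130:330,::-1],None,fx=4,fy=4,interpolation=cv2.INTER_CUBIC))
```

```text
[454.11868966  86.2653602  171.06956543] 60.19671760189151
n 10760 z 85.1 rect [451.1  84.5] [61.  60.9] 7.9 mean [449.5  85.5] sd [52.1 53.3] short deg 66.1
small on large
n 732 z 99.6 rect [468.9 354. ] [61.1 92.9] 16.9 mean [468.7 353.8] sd [61.3 92.4] short deg 16.2
n 275 z 59.6 rect [469.3 353. ] [ 66.8 130.9] 18.0 mean [473.6 327.8] sd [ 72.4 162.5] short deg 21.3
n 0 z nan rect [0. 0.] [0. 0.] 0.0 mean [nan nan] sd [nan nan] short deg nanh.py:27: RuntimeWarning: Mean of empty slice.
  o=Q[:,:2].mean(0); w,v=np.linalg.eigh(np.cov((Q[:,:2]-o).T))
  ret = um.true_divide(
  avg = a.mean(axis, **keepdims_kw)
h.py:27: RuntimeWarning: Degrees of freedom <= 0 for slice
  o=Q[:,:2].mean(0); w,v=np.linalg.eigh(np.cov((Q[:,:2]-o).T))
  c *= np.true_divide(1, fact)
  c *= np.true_divide(1, fact)
  return _methods._mean(a, axis=axis, dtype=dtype,
  ret = ret.dtype.type(ret / rcount)
```

View pics/t2.png

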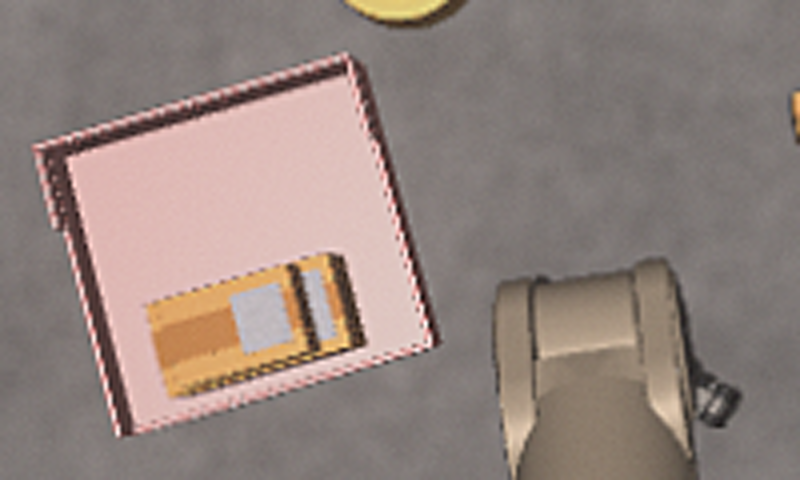

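The small carton sits on the large one within about 1 mm and 1°, and both are in the tray's front half. Next, the canister.

move_arm([
  [-0.0015,-0.001,-0.012],
  [0,0,-0.013],
  [0,0,-0.013],
  [0,0,-0.013],
  [0,0,-0.01],
  [0,0,-0.004],
  [0,0,0],
  [0,0,0],
], yaw=[0,0,0,0,0,0,0,0])

```text
time_s: 18.3
tcp_pos: [451.9, 84.3, 105.1]
tcp_rot: [0.258, 0.966, 0.0, 0.0]
ft_force: [-0.1, -0.2, -0.2]
grip_width: 1.001
grip_force: 0.0
```

move_arm([
  [0,0,0],
  [0,0,0],
  [0,0,0],
  [0,0,0],
  [0,0,0],
  [0,0,0],
  [0,0,0],
  [0,0,0],
], yaw=[0,0,0,0,0,0,0,0], grip=-1)

```text
time_s: 18.97
tcp_pos: [452.4, 84.3, 105.7]
tcp_rot: [0.258, 0.966, 0.001, 0.001]
ft_force: [-0.6, 0.1, 4.5]
grip_width: 0.678
grip_force: 63.7
```

move_arm([
  [0,0,0.01],
  [0,0,0.025],
  [0,0,0.03],
  [0.005,0.01,0.03],
  [0.009,0.022,0.025],
  [0.009,0.022,0],
  [0.009,0.022,0],
  [0.009,0.022,0],
], yaw=[0,0,0,0,0.6,0.6,0.6,0.6])

```text
time_s: 19.63
tcp_pos: [492.9, 183.1, 226.1]
tcp_rot: [0.133, 0.991, 0.001, 0.001]
ft_force: [0.8, 0.2, -1.9]
grip_width: 0.677
grip_force: 64.4
```

move_arm([
  [0.009,0.022,0],
  [0.009,0.022,0],
  [0.009,0.022,0],
  [0.009,0.022,0],
  [0.009,0.022,0],
  [0.009,0.022,0],
  [0.009,0.022,0],
  [0.0017,0.022,0],
], yaw=[0.6,0.6,0.6,0.6,0.6,0.6,0.6,0.6])

```text
time_s: 20.3
tcp_pos: [558.5, 358.4, 225.2]
tcp_rot: [-0.117, 0.993, -0.0, 0.001]
ft_force: [1.1, 0.1, -1.6]
grip_width: 0.676
grip_force: 64.2
```

move_arm([
  [0,0.0224,0],
  [0,0,0],
  [0,0,0],
  [0,0,0],
], yaw=[0.57,0,0,0])

```text
time_s: 20.63
tcp_pos: [557.2, 379.6, 224.8]
tcp_rot: [-0.145, 0.989, -0.001, -0.0]
ft_force: [0.6, 0.6, -0.8]
grip_width: 0.674
grip_force: 64.3
```

Run:
```python
from h import *
p,a,_=pose(); print(p,a)
d,W=wrist(); cv2.imwrite('pics/w6.png',d['image'][...,::-1])
```

```text
[557.2451533  379.57541674 224.81162999] 106.70473832682964
```

View pics/w6.png

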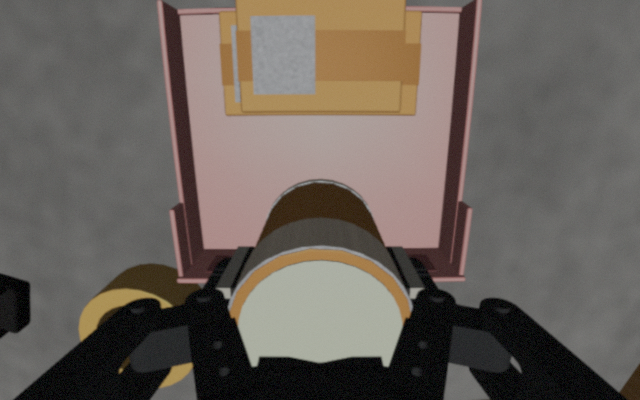

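The canister is centred over the rear of the tray: its axis is at column 320, the tray runs from 185 to 465, and the carton stack is ahead of it. Lowering now.

move_arm([
  [0.0005,0.001,-0.014],
  [0,0,-0.018],
  [0,0,-0.018],
  [0,0,-0.018],
  [0,0,-0.018],
  [0,0,-0.014],
  [0,0,-0.008],
  [0,0,-0.003],
], yaw=[0,0,0,0,0,0,0,0])

```text
time_s: 21.35
tcp_pos: [557.1, 380.4, 111.7]
tcp_rot: [-0.145, 0.989, -0.001, -0.001]
ft_force: [-1.0, -0.0, -1.3]
grip_width: 0.679
grip_force: 64.3
```

move_arm([
  [0,0,0],
  [0,0,-0.001],
  [0,0,-0.001],
  [0,0,-0.001],
  [0,0,0],
  [0,0,0],
  [0,0,0],
], yaw=[0,0,0,0,0,0,0])

```text
time_s: 21.93
tcp_pos: [557.9, 381.7, 111.1]
tcp_rot: [-0.146, 0.989, 0.0, 0.0]
ft_force: [0.3, -0.0, -1.4]
grip_width: 0.677
grip_force: 64.3
```

move_arm([
  [0,0,-0.0005],
  [0,0,-0.0005],
  [0,0,-0.0005],
  [0,0,-0.0002],
  [0,0,0],
  [0,0,0],
  [0,0,0],
], yaw=[0,0,0,0,0,0,0])

```text
time_s: 22.52
tcp_pos: [557.9, 381.6, 109.8]
tcp_rot: [-0.146, 0.989, 0.0, 0.0]
ft_force: [-2.5, -1.2, 4.1]
grip_width: 0.672
grip_force: 64.6
```

move_arm([
  [0,0,0],
  [0,0,0],
  [0,0,0],
  [0,0,0],
  [0,0,0.01],
  [0,0,0.025],
  [0,0,0.03],
  [0,0,0.03],
], yaw=[0,0,0,0,0,0,0,0], grip=1)

```text
time_s: 23.18
tcp_pos: [557.5, 381.3, 205.2]
tcp_rot: [-0.146, 0.989, -0.0, -0.0]
ft_force: [0.5, 1.3, 0.0]
grip_width: 1.001
grip_force: 0.0
```

move_arm([
  [0,-0.01,0.015],
  [0.003,-0.025,0],
  [0.004,-0.025,0],
  [0.004,-0.025,0],
  [0.004,-0.025,0],
  [0.004,-0.025,0],
  [0.004,-0.025,0],
  [0.004,-0.025,0],
], yaw=[0,-0.9,-0.9,-0.9,-0.9,-0.9,-0.9,-0.9])

```text
time_s: 23.85
tcp_pos: [584.5, 194.3, 219.1]
tcp_rot: [0.185, 0.983, -0.0, -0.0]
ft_force: [0.6, -0.4, -1.0]
grip_width: 1.0
grip_force: 0.0
```

move_arm([
  [0.004,-0.025,0],
  [0.004,-0.025,0],
  [0.004,-0.025,0],
  [0.004,-0.025,0],
  [0.004,-0.025,0],
  [0.004,-0.025,0],
  [0.004,-0.025,0],
  [0.004,-0.025,0],
], yaw=[-0.9,-0.9,-0.9,-0.9,-0.9,-0.9,-0.9,-0.9])

```text
time_s: 24.52
tcp_pos: [616.2, -5.5, 219.1]
tcp_rot: [0.534, 0.846, -0.0, -0.0]
ft_force: [0.8, 0.1, -1.1]
grip_width: 1.0
grip_force: 0.0
```

move_arm([
  [0.004,-0.025,-0.01],
  [0.003,-0.025,-0.01],
  [0,-0.017,-0.01],
  [0,0,0],
  [0,0,0],
  [0,0,0],
], yaw=[-0.9,-0.9,-0.9,0,0,0])

```text
time_s: 25.02
tcp_pos: [623.7, -69.7, 189.2]
tcp_rot: [0.645, 0.764, 0.0, -0.0]
ft_force: [0.4, 0.6, -0.4]
grip_width: 0.999
grip_force: 0.0
```

Run:
```python
from h import *
p,a,_=pose(); print(p,a)
d,W=wrist(); fit(W,(624,-71),70,65,4); cv2.imwrite('pics/w7.png',d['image'][...,::-1])
t=snap('top'); W=world(t); fit(W,(564,380),89,45,5)
```

```text
[623.71502311 -69.67661737 189.18347894] 9.649665539517327
n 8679 z 69.7 rect [622.4 -71.4] [ 30.5 109.4] 9.5 mean [621.7 -66.8] sd [ 30.  108.5] short deg 9.6
n 400 z 90.1 rect [560.1 381.3] [61.2 60.9] 75.8 mean [560.2 380.8] sd [53.6 56.1] short deg 8.9
```

move_arm([
  [-0.0005,-0.0015,-0.014],
  [0,0,-0.016],
  [0,0,-0.016],
  [0,0,-0.014],
  [0,0,-0.009],
  [0,0,-0.004],
  [0,0,0],
  [0,0,0],
], yaw=[0,0,0,0,0,0,0,0])

```text
time_s: 25.78
tcp_pos: [623.7, -71.9, 116.5]
tcp_rot: [0.646, 0.764, 0.0, 0.0]
ft_force: [0.5, 0.6, -0.3]
grip_width: 0.999
grip_force: 0.0
```

move_arm([
  [0,0,0],
  [0,0,0],
  [0,0,0],
  [0,0,0],
  [0,0,0],
  [0,0,0],
  [0,0,0],
  [0,0,0],
], yaw=[0,0,0,0,0,0,0,0], grip=-1)

```text
time_s: 26.45
tcp_pos: [623.8, -72.0, 116.6]
tcp_rot: [0.646, 0.764, 0.0, 0.001]
ft_force: [1.6, 0.3, 3.6]
grip_width: 0.339
grip_force: 60.6
```

move_arm([
  [0,0,0],
  [0,0,0],
  [0,0,0],
  [0,0,0],
], yaw=[0,0,0,0])

```text
time_s: 26.78
tcp_pos: [623.8, -72.1, 116.6]
tcp_rot: [0.646, 0.764, 0.0, 0.001]
ft_force: [0.4, 0.3, 5.6]
grip_width: 0.342
grip_force: 60.7
```

move_arm([
  [0,0,0.015],
  [0,0,0.03],
  [0,0,0.035],
  [0,0,0.035],
  [0,-0.005,0.035],
  [-0.005,-0.015,0.03],
  [-0.008,-0.02,0.013],
  [-0.008,-0.021,0],
], yaw=[0,0,0,0,0,-0.2,-0.2,-0.2])

```text
time_s: 27.45
tcp_pos: [602.7, -134.6, 311.4]
tcp_rot: [0.67, 0.743, 0.001, 0.002]
ft_force: [1.0, -1.2, -1.3]
grip_width: 0.343
grip_force: 60.0
```

move_arm([
  [-0.01,-0.026,0],
  [-0.01,-0.026,0],
  [-0.01,-0.026,0],
  [-0.01,-0.026,0],
  [-0.01,-0.026,0],
  [-0.01,-0.026,0],
  [-0.01,-0.026,0],
  [-0.01,-0.02,0],
], yaw=[-0.2,-0.2,-0.2,-0.2,-0.2,-0.06,0,0])

```text
time_s: 28.12
tcp_pos: [518.2, -338.2, 305.8]
tcp_rot: [0.711, 0.703, -0.002, -0.002]
ft_force: [0.6, -0.1, -1.7]
grip_width: 0.335
grip_force: 60.0
```

move_arm([
  [-0.003,-0.004,0],
  [0,0,0],
  [0,0,0],
  [0,0,0],
], yaw=[0,0,0,0])

```text
time_s: 28.45
tcp_pos: [519.6, -337.4, 307.6]
tcp_rot: [0.709, 0.705, 0.0, -0.001]
ft_force: [0.2, 0.4, -1.2]
grip_width: 0.342
grip_force: 60.0
```

Run:
```python
from h import *
p,a,_=pose(); print(p,a)
d,W=wrist(); cv2.imwrite('pics/w8.png',d['image'][...,::-1]); np.save('W8.npy',W)
P=W.reshape(-1,3);P=P[np.isfinite(P).all(1)]
q=P[(P[:,2]>236)&(P[:,2]<262)&(abs(P[:,0]-p[0])<25)]
print('packet top',len(q),np.median(q[:,2]),np.percentile(q,[1,99],axis=0).round(1))
print(pose()[:2])
```

```text
[ 519.58042142 -337.38531592  307.58840836] -0.31980640606083066
packet top 17921 260.6292169214465 [[ 498.8 -370.   242.1]
 [ 541.6 -281.8  261.9]]
(array([ 519.96520618, -337.20699138,  307.98501927]), np.float64(-0.27217409027935313))
```

View pics/w8.png

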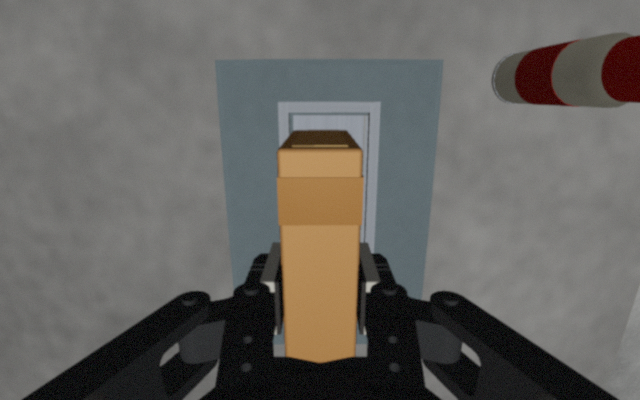

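The slot's far end is visible at columns 290–368 around row 115, and the packet end covers columns 278–363, nearer the camera. I'll compare the two in world x.

Run:
```python
from h import *
W=np.load('W8.npy')
for r in(70,85,98): 
    m=abs(W[r,:,2]-170)<4; x=W[r,m,0]; print('box row',r,x.min().round(1),x.max().round(1),'mid',((x.min()+x.max())/2).round(1))
for r in(118,124): print('slot row',r,[(u,W[r,u].round(1).tolist()) for u in(282,287,290,293,330,366,369,375)])
for c in(330,): print('col',[(v,W[v,c].round(1).tolist()) for v in(56,60,62,100,104,108,113,117,132,140,148,152)])
m=abs(W[165,:,2]-253)<14; x=W[165,m,0]; print('packet',x.min(),x.max(),W[165,320],W[155,320])
```

```text
box row 70 458.5 708.6 mid 583.5
box row 85 458.8 711.7 mid 585.2
box row 98 458.0 719.4 mid 588.7
slot row 118 [(282, [496.6, -277.1, 171.7]), (287, [499.6, -277.1, 171.4]), (290, [486.7, -286.6, 2.7]), (293, [502.6, -277.5, 164.2]), (330, [525.3, -277.8, 163.2]), (366, [547.1, -277.7, 165.5]), (369, [548.2, -277.4, 171.1]), (375, [551.6, -277.3, 172.3])]
slot row 124 [(282, [496.5, -280.6, 171.7]), (287, [499.6, -280.5, 172.5]), (290, [486.6, -292.9, 3.6]), (293, [502.3, -281.3, 162.3]), (330, [525.3, -281.4, 163.5]), (366, [547.3, -281.3, 165.4]), (369, [548.3, -280.9, 170.7]), (375, [551.9, -280.9, 171.3])]
col [(56, [529.8, -223.8, 1.3]), (60, [525.0, -244.8, 171.2]), (62, [525.1, -245.7, 169.0]), (100, [525.0, -267.0, 170.9]), (104, [525.0, -269.2, 171.5]), (108, [525.0, -271.5, 170.9]), (113, [529.8, -281.6, 3.9]), (117, [525.3, -277.1, 163.6]), (132, [523.9, -281.7, 210.8]), (140, [523.1, -281.8, 241.8]), (148, [522.6, -282.7, 258.1]), (152, [522.5, -283.6, 261.1])]
packet 504.0140629146742 533.3939398671107 [ 519.06515664 -288.05459945  261.43905418] [ 519.08546248 -284.56050851  261.52572139]
```

move_arm([
  [0,-0.003,-0.008],
  [0,0,-0.008],
  [0,0,-0.008],
  [0,0,-0.006],
  [0,0,-0.006],
  [0,0,-0.005],
  [0,0,0],
  [0,0,0],
], yaw=[0,0,0,0,0,0,0,0])

```text
time_s: 29.17
tcp_pos: [518.9, -341.9, 267.6]
tcp_rot: [0.71, 0.705, -0.0, -0.001]
ft_force: [-0.2, 0.1, -0.2]
grip_width: 0.341
grip_force: 60.1
```

move_arm([
  [0,0.001,-0.004],
  [0,0,-0.004],
  [0,0,-0.004],
  [0,0,-0.0035],
  [0,0,0],
  [0,0,0],
], yaw=[0,0,0,0,0,0])

```text
time_s: 29.67
tcp_pos: [519.0, -340.8, 252.1]
tcp_rot: [0.71, 0.705, -0.0, -0.0]
ft_force: [-1.5, -0.7, -1.8]
grip_width: 0.335
grip_force: 60.0
```

Run:
```python
from h import *
p,a,s=pose(); print(p,a,s['ft_force'])
d,W=wrist(); cv2.imwrite('pics/w9.png',d['image'][...,::-1])
```

```text
[ 518.99648479 -340.80646941  252.09731699] -0.40891044615645605 [-1.54699919 -0.73397793 -1.83656812]
```

View pics/w9.png

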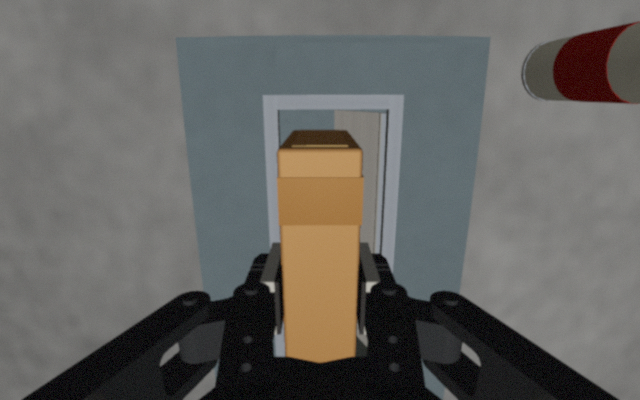

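The packet is in the slot between the trims (columns 275–390) and the flap has swung down on the right at (358,150). Releasing it.

move_arm([
  [0,0,0],
  [0,0,0],
  [0,0,0],
  [0,0,0],
  [0,0,0],
  [0,0,0],
  [0,0,0],
  [0,0,0],
], yaw=[0,0,0,0,0,0,0,0], grip=0.1)

```text
time_s: 30.38
tcp_pos: [519.3, -340.9, 252.6]
tcp_rot: [0.71, 0.705, 0.0, 0.0]
ft_force: [1.8, 0.6, -0.2]
grip_width: 0.552
grip_force: 0.0
```

Run:
```python
from h import *
p,a,s=pose(); print(p,a,s['ft_force'])
d,W=wrist(); cv2.imwrite('pics/w10.png',d['image'][...,::-1])
```

```text
[ 519.29820804 -340.92102406  252.57602948] -0.4020395406040893 [ 1.78614656  0.57236845 -0.20272035]
```

View pics/w10.png

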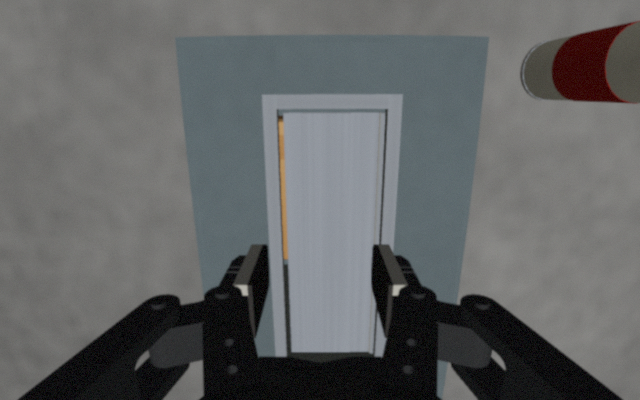

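The packet has dropped. A sliver of it shows at (283,185) past the flap edge, so I'll retract and check that the flap is shut.

move_arm([
  [0,0,0.015],
  [0,0,0.025],
  [0,0,0.025],
  [0,0,0.015],
  [0,0,0],
  [0,0,0],
  [0,0,0],
  [0,0,0],
], yaw=[0,0,0,0,0,0,0,0])

```text
time_s: 31.1
tcp_pos: [518.9, -340.4, 331.0]
tcp_rot: [0.71, 0.705, -0.0, -0.001]
ft_force: [-0.1, -0.3, -0.0]
grip_width: 0.553
grip_force: 0.0
```

Run:
```python
from h import *
d,W=wrist(); cv2.imwrite('pics/w11.png',cv2.resize(d['image'][80:380,200:440,::-1],None,fx=2,fy=2))
P=W.reshape(-1,3)
for x in range(498,553,4):
    q=P[(abs(P[:,0]-x)<1.5)&(abs(P[:,1]+310)<15)]; print(x,np.percentile(q[:,2],[5,50,95]).round(1))
```

```text
498 [171.3 337.9 349.6]
502 [163.7 341.8 351.6]
506 [163.1 345.5 352.4]
510 [162.8 163.7 165.2]
514 [162.7 163.7 164.7]
518 [162.6 163.7 164.7]
522 [162.5 163.7 164.7]
526 [162.8 163.6 164.7]
530 [163.  345.6 352.3]
534 [163.2 341.2 351.8]
538 [163.5 337.6 349.9]
542 [163.2 335.3 347.1]
546 [163.1 327.7 336. ]
550 [170.3 171.7 172.7]
```

View pics/w11.png

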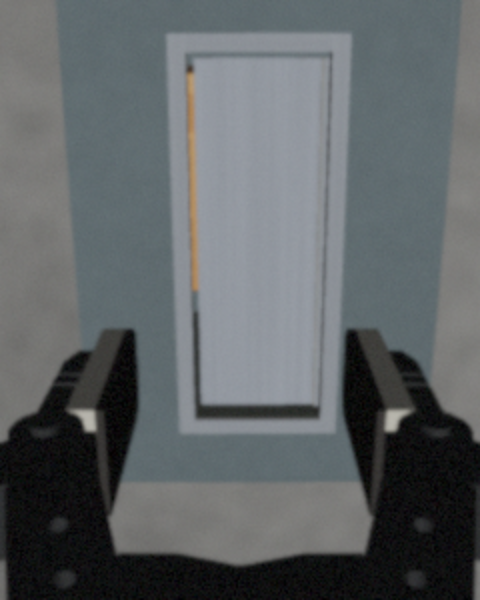

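The flap is flat at 163.7 mm, the same as when shut, and the packet is inside. One last check of the tray and the bystanders.

Run:
```python
from h import *
t=snap('top'); W=world(t)
fit(W,(469,353),99,70,5);fit(W,(560,381),89,45,5);fit(W,(737,262),48,70,5)
w=get_image('scene');cv2.imwrite('pics/s9.png',cv2.resize(w['image'][...,::-1],(800,500)))
```

```text
n 757 z 99.6 rect [486.4 359.4] [97.4 91.8] 17.1 mean [468.8 353.3] sd [61.2 91.2] short deg 16.4
n 394 z 89.8 rect [559.8 382.5] [62.2 59.1] 89.9 mean [559.9 381.4] sd [53.5 55.1] short deg 8.4
n 587 z 48.4 rect [737.1 261.6] [106.4 109.2] 7.4 mean [736.6 262.4] sd [112.5 117.4] short deg 168.0
```

View pics/s9.png

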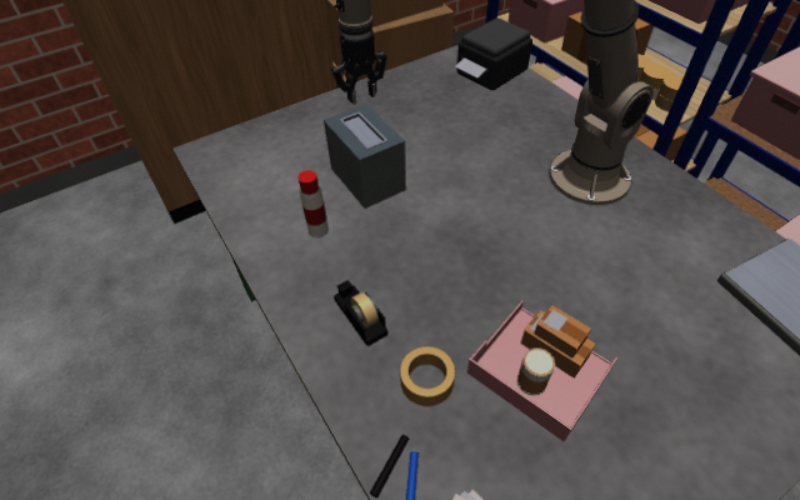

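The cartons are stacked at (560,338), the canister stands behind them at (538,365), the bystanders haven't moved, and the arm is clear above the post box.

```bash
python3 -c "
from h import *
print(job.job_done())"
```

```text
the job is handed in; nothing more can be done
None
```

The job is handed in at about 31 s: both cartons are stacked in the front half of the tray, the canister stands lid up behind them, the packet is inside the post box with its flap shut, and the tape roll, dispenser and spray can were left untouched.

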